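# Hold a flask down on the tag reader in a sprung ring cradle

## Task

Slide the round white tag reader along the bench, without lifting it, until it sits against both rubber bumpers of the blue spring cradle with its black head centred under the ring. Then set the small steel flask upright in the ring and press it down against the springs until its base bears firmly (but without excessive force) on the reader's head. Finish while still gripping the flask and holding it down there; leave the other things on the bench where they are.

Things in the scene. Friction and masses are not known exactly. Their poses are not given: they have to be found in the camera images.
- flask_center (a point): Small grey steel flask, loose, upright on the bench, 88 mm high, about 0.16 kg. This point is on its axis, 44 mm above its base; z is its axis, up. The neck is 28 mm across at 62 to 74 mm above the base, then flares to a flange 44 mm across at 84 to 88 mm, the top. Gripped at the rim alone it swings; gripped from above with the fingertips 52 mm above the base, flange and shoulder (both 44 mm wide) are held.
- flask: The same flask; origin at the centre of its base. Flat base 44 mm across with a rounded edge, belly 68 mm across (widest 16 to 26 mm above the base).
- reader: Tag reader, loose, flat on the bench: a round white puck 116 mm across and 12 mm thick, 0.2 kg, with a blue disc and, at its centre, a raised black head 38 mm across whose top is 24 mm above the bench. Origin at the centre of its underside. Its edge can be pushed with the fingertips just above the bench.
- reader_head (a point): Centre of the top of the reader's black head, 24 mm above the bench.
- cradle_spot (a point): Blue fixed spring cradle: the bench point below the ring's axis, where the reader's centre belongs. +x points to the cradle's back, -x to its open front, where the reader slides in. Rubber bumpers 16 mm across, 14 mm high stand at x 47, y +-47 mm; the reader touches both when home. Behind (x 64 to 114, y +-62 mm) are a blue foot and two guide rods with a bridge, 90 mm high.
- ring_seat (a point): The ring: centre of its white ledge, on which the flask rests; 44 mm above the bench when relaxed. The hole in it is 52 mm across: the flask's base reaches 5 mm below the ledge's top, and the reader's head comes up through it. A collar (inner width 73 mm widening upward to 82, outer 89) stands 10 mm above the ledge; underside 4 mm below the ledge. Fingers pushing the reader stay outside it.
- cradle_ring (a joint): Travel of the sprung ring straight down, in m: 0 relaxed, 0.022 at its end stop. It takes about 4 N to start it and 450 N per m more (about 10 N at 0.015); it springs back when let go, and the flask's weight alone does not move it. With the reader below, the flask's base meets the reader's head at about 0.015.
- timer: Bystander: white bench timer 68x68x20 mm, loose; origin under its centre.
- beaker: Bystander: low clear beaker 53 mm across, 65 mm high, loose; origin under its centre.
- bowl: Bystander: small steel bowl 95 mm across, 39 mm high, loose; origin under its centre.
Not all that is in view belongs to the job. What is shaped like the flask but purple or turquoise is not meant.

How it is judged:
On the way, in this order (a step that is already met when the one before it is completed fails the run):
1. the reader has been slid home under the ring and rests there (horizontal distance between reader_head and cradle_spot below 0.006 m and height (world z) of reader_head below 0.03 m and linear speed of reader below 0.02 m/s), for 0.2 s.
2. the flask stands upright in the ring (horizontal distance between flask and ring_seat below 0.007 m and z of flask in the frame of ring_seat below 0.003 m and angle between flask's own z axis and vertical below 0.15 rad), for 0.05 s.
At the end, for the whole second after the job is handed in: Through the last second the gripper holds the flask still (<20 mm/s), upright within 0.12 rad, within 7 mm of the ring's axis, ring down over 12 mm, the base bearing on the reader with over 1 N; the reader lies on the bench within 6 mm of its place (horizontal distance between reader_head and cradle_spot below 0.006 m and height (world z) of reader_head below 0.03 m and value of joint cradle_ring above 0.012 m and contact force between flask and reader above 1 N and contact force between the fingers and flask above 1 N and horizontal distance between flask and cradle_spot below 0.007 m and angle between flask's own z axis and vertical below 0.12 rad and linear speed of flask below 0.02 m/s); the arm keeps its last pose, push and grip.
It fails at once if the reader is lifted off the bench or tipped (height (world z) of reader above 0.008 m or angle between reader's own z axis and vertical above 0.15 rad).
It fails at once if the flask is forced onto the reader with more than 45 N (contact force between flask and reader above 45 N).
It fails at once if a bystander is moved (distance of any of timer, beaker, bowl from where it was at the start of the episode above 0.03 m).
It also fails if it takes over 72 s, if anything falls off the work surface, if the arm or the gripper's body presses on something with over 40 N, if the wrist force passes 120 N, or if a joint passes its speed limit or range.

## Robot

A 7-joint arm with a two-finger parallel gripper is mounted at the origin on a cart in front of the work surface, level with it; the furniture and walls round the work are solid. World frame = base frame: x ahead of the robot, y to its left, z up, the work surface at z = 0. Lengths are in m, angles in rad, forces in N, time in s.
With the tool pointing down it reaches from about 0.4 to 0.875 m from the base axis. Payload 19.3 kg.
Tool frame: the origin (TCP) lies on the mounting face of the last link; the fingertips stand 173 mm ahead of it and the grasp point (between the pads) lies 155 mm ahead of it (bot.grip_point_offset is the distance from the TCP to the grasp point, in m); z points along the fingers, y is the line along which they close (so a half turn about z gives the same grasp; the last joint's range is limited). The gripper opens to 85 mm and grips with 20 to 120 N. Pads are 22 mm wide; open, the fingers measure 114 mm over their backs; the gripper's body (76 mm by 85 mm) begins 54 mm behind the grasp point. The pads swing forward as they close: fully open they stand 13 mm farther back than shut.
Start: joints at [-0.07, 0.521, -0.036, 1.599, 0.021, 1.021, -0.113], TCP at [0.625, -0, 0.405] pointing down, gripper open.
Joint ranges: [-2.91, 2.91], [-0.3, 2.13], [-1.5, 1.42], [0.17, 2.43], [-1.26, 4.41], [0.16, 1.93], [-2.52, 2.52]. Speed limits (rad/s): [1.89, 1.89, 2.39, 2.39, 3.01, 3.01, 3.01].

## Interface

Orientations are given as [roll, pitch, yaw] about the fixed x, y, z axes, in that order (R = Rz(yaw) Ry(pitch) Rx(roll)).
In Python, from workcell import bot gives the robot as it stands.
- The arm moves only by the tool arm_command, never from a script. Its argument "deltas" is a list of rows, each a list of 3 entries, a list of its own where there are three numbers: the shift along the tool's x, y, z in cm, then the turn, a rotation vector about the tool's x, y, z in rad, then the finger opening in cm, from 0 to 8.54. In form: [[[tx, ty, tz], [rx, ry, rz], claw], ...]. A call has 1 to 20 rows; each row shifts and turns the commanded pose from where the row before left it, along the tool's axes as they then stand; what a row does not reach is not made up. A row lasts 1/10 s, in which the tool goes at most 50 mm and 8.59 degrees, less where a joint would pass 70% of its speed; a pose out of reach is approached as far as the arm can. A call with a gripper value outside its range is refused whole. The fingers move at their own pace and stop on an object; "newtons" is the grip in N (left out, the last holds). Time passes only in rows, so rows that do not move let the fingers close. It gives the time, the measured TCP pose, the force, the opening and the grip force at its end, in the units of the state.
- bot.observe(): the state, without advancing time (a new reading comes with each control period).
- bot.grab_frame(name): name is "scene" or "side" or "wrist"; returns a dict with "frame" (420x560x3 uint8, red, green, blue), "K" (3x3 intrinsics, pixels), "rvec" (rotation vector, rad) and "tvec" (3), from world to camera coordinates, as OpenCV has them; the wrist camera has in their place "T_tool_cam" (4x4, takes a point from camera to tool coordinates, whose origin is the TCP and whose axes are the flange's). Camera axes: x right, y down, z forward; pixel columns grow to the right and rows downward; lengths in m; the calibration is good to about 2 mm. A picture is of the moment at which its call begins: read the wrist's pose just before it. There is no depth.
- bot.job_done(): hands the job in; it is judged then, once.
Trained networks look in a picture, given as the dict that the camera call returned (one of the last four; its "shot" number tells which), for a name from the list of things; names that differ only in an ending like _2 or _b are one class to them, and where a whole thing is asked for, a point or a joint stands for the part that bears it (a point fixed in the world has none). Each returns a list of dicts, best first, with "p" (0 to 1); they miss things now and then, are a little off and sometimes report something else, mostly with a low value. They report only what shows in the picture. A call takes as long as a camera call. They do not tell look-alikes from the thing itself.
- bot.find_in(name, picture): "rect" ([left, top, width, height] in pixels, round what is visible of it).
- bot.mark_of(name, picture): "at" ([column, row] in pixels: a listed point, or the origin of a listed thing).
The state is a dict: "clock": time; "qpos": joint angles; "qd": joint speeds; "joint_efforts": joint torques, N m; "position": TCP position; "tool_rot": TCP orientation; "force": force on the tool from outside, world axes, zero at the start; "moment": the same for the moment, N m; "grip_width": finger opening in m; "finger_force": force on a finger pad.
Only numpy, scipy, OpenCV 4.12 (cv2) and the standard library are available. Lean on these libraries where they do the work, as an engineer would, in place of code of your own. Each camera call takes 0.05 s, during which the arm holds its last target. There are 200 camera calls.

## Working session

There is one attempt and no reset: what is moved stays moved. The work goes in short steps, Python scripts to look and compute and a tool call to move; the robot and the scene stay as the last step left them, time stands still between calls to the robot, and variables do not carry over. Pictures are saved under pics/ and viewed, at most 11 in all, crops included, and the job is handed in when it is done.

Besides the shell and the picture viewer there is one more tool, called after ">>>" as name(argument=value, ...) on one line, values as JSON. arm_command: Moves the arm, as the interface text tells. Its arguments: {"type":"object","properties":{"deltas":{"type":"array","items":{"type":"array"}},"newtons":{"type":"number"}},"required":["deltas"]}

```bash
mkdir -p pics; ls
cat > h.py <<'E'
import numpy as np, cv2
from workcell import bot
from scipy.spatial.transform import Rotation as R
def cam(pic,state=None):
    K=np.array(pic["K"],float)
    if "T_tool_cam" in pic:
        T=np.eye(4);T[:3,:3]=R.from_euler('xyz',state["tool_rot"]).as_matrix();T[:3,3]=state["position"]
        T=T@np.array(pic["T_tool_cam"]); return K,T[:3,:3],T[:3,3]
    Rm=cv2.Rodrigues(np.array(pic["rvec"],float))[0]; return K,Rm.T,-Rm.T@np.array(pic["tvec"],float).ravel()
def ray(pic,uv,z,state=None):
    K,Rw,c=cam(pic,state); d=Rw@np.linalg.inv(K)@np.array([uv[0],uv[1],1.]); return c+d*(z-c[2])/d[2]
def proj(pic,P,state=None):
    K,Rw,c=cam(pic,state); p=K@(Rw.T@(np.array(P)-c)); return p[:2]/p[2]
def save(pic,n): cv2.imwrite("pics/"+n,pic["frame"][:,:,::-1])
Z=dict(flask_center=.044,flask=0,reader=0,reader_head=.024,cradle_spot=0,ring_seat=.044,timer=0,beaker=0,bowl=0)
E
python3 - <<'E'
from h import *
ims=[]
s=bot.observe(); print(s)
for n in("scene","side","wrist"):
    s=bot.observe(); p=bot.grab_frame(n); ims.append(p["frame"])
    if n=="scene": print(cam(p)[2])
    for k in Z:
        for d in bot.mark_of(k,p)[:4]:
            if d["p"]>.2: print(n,k,round(d["p"],2),np.round(d["at"],1),np.round(ray(p,d["at"],Z[k],s)[:2],4))
    save(p,n+"0.png")
E
```

```text
pics
{'clock': 0.0, 'qpos': array([-0.07018893,  0.52199587, -0.03631082,  1.59997852,  0.02121121,
        1.02108111, -0.11279206]), 'qd': array([ 2.42928399e-04,  2.05797720e-03, -7.01517473e-04,  1.54115978e-04,
       -1.98709415e-05,  6.54902679e-04, -5.43738608e-05]), 'joint_efforts': array([-4.24098413e-03, -9.27110124e+01,  1.97758444e+00, -3.69928443e+01,
        1.76317629e-02,  8.19846697e-03, -6.58496788e-05]), 'position': array([ 6.24869959e-01, -3.86486989e-05,  4.04147677e-01]), 'tool_rot': array([-3.14051908e+00,  9.33509678e-05,  1.57077423e+00]), 'force': array([-0.06241315,  0.33733849,  0.30485   ]), 'moment': array([-0.03305848, -0.03319666, -0.0251312 ]), 'finger_force': 0.0, 'grip_width': 0.08562898651133675}
[-0.09435142 -0.84505325  1.09901204]
scene flask_center 0.95 [309.6 268.3] [ 0.4614 -0.2712]
scene flask_center 0.74 [367.9 236. ] [ 0.6689 -0.2941]
scene flask_center 0.57 [315.4 303.8] [ 0.3964 -0.3655]
scene flask 0.94 [367.9 247.7] [ 0.667  -0.3026]
scene flask 0.87 [313.8 312.6] [ 0.3952 -0.3628]
scene flask 0.78 [309.4 273. ] [ 0.473  -0.2592]
scen
[... 726 characters left out ...]
200.7] [ 0.4821 -0.2632]
side flask 0.57 [257.9 188. ] [ 0.6894 -0.3401]
side flask 0.54 [263.8 194.3] [ 0.6495 -0.2865]
side reader 0.63 [274.2 327.5] [0.4308 0.386 ]
side reader_head 0.76 [275.3 316.1] [0.4302 0.3766]
side cradle_spot 0.69 [281.3 265.5] [0.4716 0.1561]
side ring_seat 0.64 [285.6 251.7] [0.4599 0.153 ]
side timer 0.64 [233.4 242.7] [0.6404 0.0725]
side beaker 0.56 [223.4 252.6] [0.6497 0.1303]
side bowl 0.45 [326.4 175.9] [ 0.4427 -0.5226]
side bowl 0.26 [307.6 187.4] [ 0.4982 -0.3857]
wrist flask 0.72 [180.5 347.7] [ 0.4667 -0.2587]
wrist flask 0.7 [147.3 400.5] [ 0.4017 -0.3637]
wrist timer 0.94 [296.9 135.1] [0.6422 0.0591]
wrist beaker 0.65 [301.9  60.9] [0.6469 0.1422]
```

Run:
```python
import cv2
a=cv2.imread("pics/scene0.png");b=cv2.imread("pics/side0.png")
a=cv2.resize(a[120:400,130:450],None,fx=2.4,fy=2.1);cv2.imwrite("pics/sc.png",a[:600,:800])
```

```text
(no output)
```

View pics/sc.png

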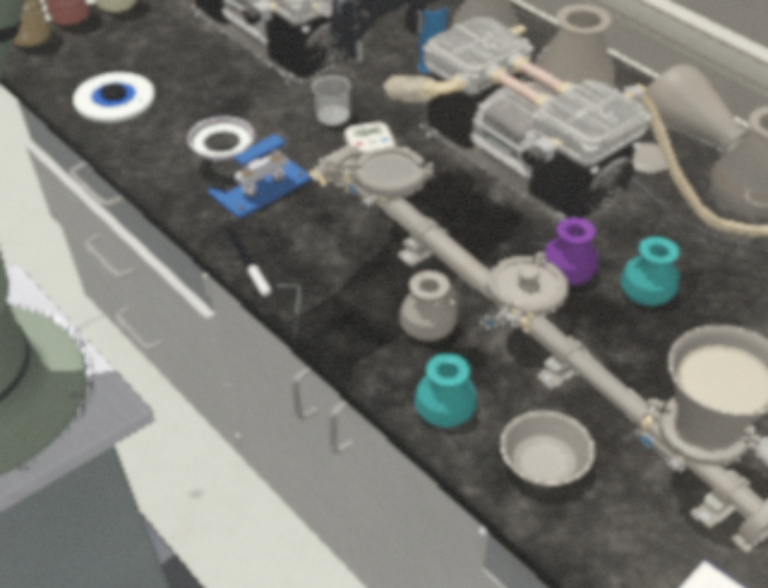

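View pics/side0.png

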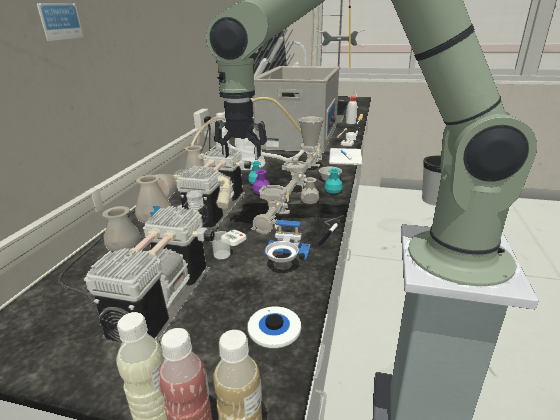

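The one grey-steel flask is at scene (309,268). The look-alikes are purple at (368,236), turquoise at (315,304) and turquoise at (401,248), and colour rules them out. The reader is at scene (177,160), and the ring at (222,186) has its blue foot toward -y. In the side view the ring is at (282,255) and the reader at (274,325). Next I'll look from above.

>>> arm_command(deltas=[[[3,-1.7,0],[0,0,0],6],[[3,-1.7,0],[0,0,0],6],[[3,-1.7,0],[0,0,0],6],[[3,-1.7,0],[0,0,0],6],[[3,-1.7,0],[0,0,0],6],[[3,-1.7,0],[0,0,0],6],[[3,-1.7,0],[0,0,0],6],[[3,-1.7,0],[0,0,0],6],[[3,-1.7,0],[0,0,0],6],[[3,-1.7,0],[0,0,0],6],[[0,0,0],[0,0,0],6],[[0,0,0],[0,0,0],6]])

```text
clock: 2.7
position: [0.4548, 0.3003, 0.4047]
tool_rot: [3.142, 0.0, 1.572]
force: [0.2, 0.2, 0.8]
grip_width: 0.0599
finger_force: 0.0
```

```bash
cat > look.py <<'E'
import sys
from h import *
def look(fn,names=("reader","reader_head","cradle_spot","ring_seat")):
    s=bot.observe(); p=bot.grab_frame("wrist"); save(p,fn)
    print(np.round(s["clock"],2),np.round(s["position"],4),np.round(s["tool_rot"],3),np.round(s["force"],1),s["grip_width"])
    for k in names:
        for d in bot.mark_of(k,p)[:2]:
            if d["p"]>.2: print(k,round(d["p"],2),np.round(d["at"],1),np.round(ray(p,d["at"],Z[k],s)[:2],4))
    return s,p
if __name__=="__main__": look(sys.argv[1],sys.argv[2:] or ("reader","reader_head","cradle_spot","ring_seat"))
E
python3 look.py w1.png
```

```text
2.7 [0.4548 0.3003 0.4047] [3.142 0.    1.572] [0.2 0.2 0.8] 0.05993526824288617
reader 0.6 [258.4 110.6] [0.425  0.3881]
reader_head 0.71 [262.7 104.7] [0.4319 0.3933]
ring_seat 0.55 [294.1 296.7] [0.4692 0.1596]
```

View pics/w1.png

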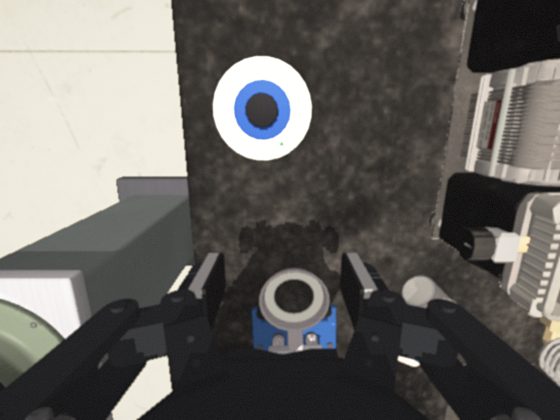

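The picture shows the puck at about (262,108), the ring at (294,297) and the foot below it at (253–336, 307–350), so the cradle's back faces -y. I'll fit the ellipses.

```bash
cat > fit.py <<'E'
from h import *
def blob(mask,near):
    n,l,st,c=cv2.connectedComponentsWithStats(mask.astype(np.uint8))
    i=l[int(near[1]),int(near[0])]
    if i==0: i=1+np.argmin(np.linalg.norm(c[1:]-near,axis=1))
    m=(l==i).astype(np.uint8); cs=cv2.findContours(m,cv2.RETR_EXTERNAL,cv2.CHAIN_APPROX_NONE)[0]
    return max(cs,key=cv2.contourArea)
def ext(p,s,c,z):
    q=np.array([ray(p,u,z,s)[:2] for u in c[:,0,:]]).astype(np.float32)
    (x,y),r=cv2.minEnclosingCircle(q); e=cv2.fitEllipse(q) ; return np.round(e[0],4),np.round(e[1],4)
E
python3 - <<'E'
from fit import *
s=bot.observe(); p=bot.grab_frame("wrist"); f=p["frame"].astype(int); r,g,b=f[...,0],f[...,1],f[...,2]
w=(f.min(2)>200); w[:, :195]=0
print("puck",ext(p,s,blob(w,(225,108)),.012))
bl=(b-r>40)
print("disc",ext(p,s,blob(bl,(240,108)),.012))
d=(f.max(2)<90)
print("head",ext(p,s,blob(d,(262,110)),.024))
print("hole",ext(p,s,blob(d,(294,297)),.044))
c=blob(bl,(262,335)); box=cv2.minAreaRect(np.array([ray(p,u,.006,s)[:2] for u in c[:,0,:]]).astype(np.float32)); print("foot",box)
for u in [(253,307),(253,348),(336,307),(335,345)]: print(u,np.round(ray(p,u,.01,s)[:2],4))
E
python3 - <<'E'
import cv2
a=cv2.imread("pics/w1.png")[220:380,210:380]; cv2.imwrite("pics/w1c.png",cv2.resize(a,None,fx=3.5,fy=3.5,interpolation=cv2.INTER_CUBIC))
E
```

```text
puck (array([0.43  , 0.3881]), array([0.1137, 0.1137]))
disc (array([0.4299, 0.3881]), array([0.0651, 0.0653]))
head (array([0.4302, 0.3872]), array([0.0341, 0.0353]))
hole (array([0.4685, 0.1604]), array([0.0471, 0.0486]))
foot ((0.4345511198043823, 0.08050724864006042), (0.049818117171525955, 0.07432019710540771), 1.9250545501708984)
(253, 307) [0.4122 0.1197]
(253, 348) [0.41   0.0486]
(336, 307) [0.5312 0.1194]
(335, 345) [0.533  0.0538]
```

View pics/w1c.png

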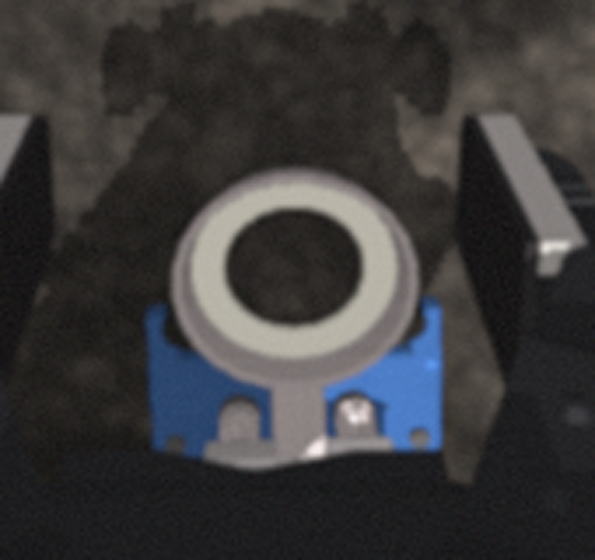

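Puck at (0.430,0.388) with the right diameter; ring hole at (0.4685,0.160). Now I'll cross-check the foot edges and the cradle yaw in the scene view.

Run:
```python
from fit import *
p=bot.grab_frame("scene"); save(p,"s2.png")
for u in [(217.5,209.5),(230,222),(258,205)]: print(u,np.round(ray(p,u,.006)[:2],4))
for k in("cradle_spot","ring_seat"):
    for d in bot.mark_of(k,p)[:2]: print(k,d["p"],d["at"],ray(p,d["at"],Z[k]))
f=p["frame"].astype(int); bl=(f[...,2]-f[...,0]>30)
a=cv2.resize(p["frame"][130:250,150:310,::-1],None,fx=5,fy=5,interpolation=cv2.INTER_CUBIC)
# model overlay, yaw -90: cradle x->-y, cradle y->+x
o=np.array([.4695,.159])
def W(x,y,z): return [o[0]+y,o[1]-x,z]
def dr(P,c):
    q=np.array([(proj(p,P_)-[150,130])*5 for P_ in P]).astype(int); cv2.polylines(a,[q.reshape(-1,1,2)],True,c,1)
dr([W(64,-62,0) if 0 else W(x,y,0) for x,y in[(.064,-.062),(.064,.062),(.114,.062),(.114,-.062)]],(0,255,0))
t=np.linspace(0,6.28,40)
for r,z in((.026,.044),(.041,.054),(.0445,.054)): dr([W(r*np.cos(k),r*np.sin(k),z) for k in t],(0,0,255))
for s in(-1,1): dr([W(.047+.008*np.cos(k),s*.047+.008*np.sin(k),.014) for k in t],(0,255,255))
cv2.imwrite("pics/s2c.png",a)
```

```text
(217.5, 209.5) [0.4138 0.1143]
(230, 222) [0.4127 0.0437]
(258, 205) [0.525  0.0457]
cradle_spot 0.62 [225.1, 196.5] [0.46982828 0.15293543 0.        ]
cradle_spot 0.19 [179.5, 165.5] [0.43725846 0.38857975 0.        ]
ring_seat 0.8 [222.8, 185.0] [0.4724137  0.16198716 0.044     ]
```

View pics/s2c.png

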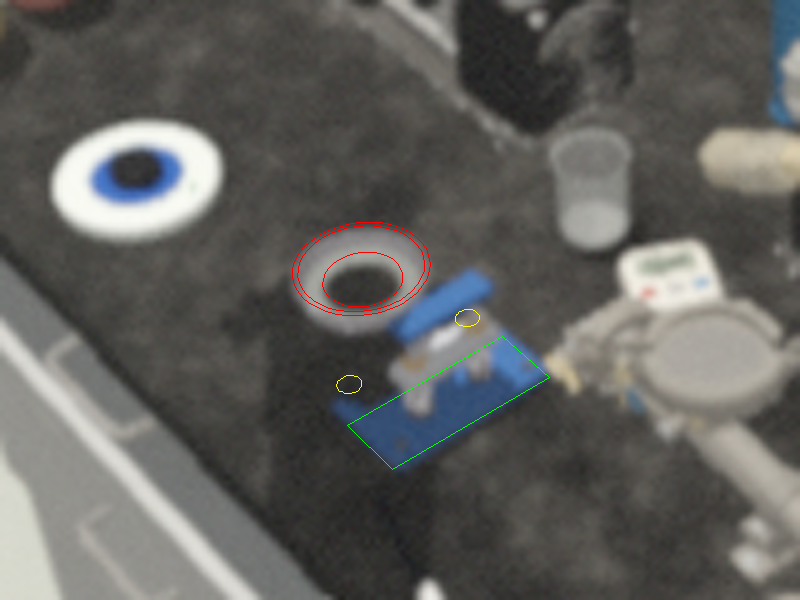

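The model overlay fits, which gives the cradle at (0.470,0.159) with yaw about -90°. I'll go behind the reader and straddle its rim with the fingers 6 cm apart.

>>> arm_command(deltas=[[[4.2,-0.6,0],[0,0,0],6],[[4.2,-0.6,0],[0,0,0],6],[[4.2,-0.6,0],[0,0,0],6],[[4.2,-0.7,0],[0,0,0],6],[[0,0,4.2],[0,0,0],6],[[0,0,4.2],[0,0,0],6],[[0,0,4.2],[0,0,0],6],[[0,0,4.2],[0,0,0],6],[[0,0,4.0],[0,0,0],6],[[0,0,1.0],[0,0,0],6],[[0,0,0.5],[0,0,0],6],[[0,0,0],[0,0,0],6],[[0,0,0],[0,0,0],6],[[0,0,0],[0,0,0],6]])

```text
clock: 4.55
position: [0.4304, 0.4684, 0.1834]
tool_rot: [3.14, -0.002, 1.571]
force: [-0.4, -0.5, 0.3]
grip_width: 0.06
finger_force: 0.0
```

>>> arm_command(deltas=[[[0,0,0.2],[0,0,0],6],[[0,0,0.2],[0,0,0],6],[[0,0,0.2],[0,0,0],6],[[0,0,0.2],[0,0,0],6],[[0,0,0],[0,0,0],6]])

```text
clock: 5.05
position: [0.4299, 0.4679, 0.1733]
tool_rot: [-3.141, 0.0, 1.571]
force: [0.1, -0.9, -0.4]
grip_width: 0.0597
finger_force: 0.0
```

>>> arm_command(deltas=[[[0,0,0.15],[0,0,0],6],[[0,0,0.15],[0,0,0],6],[[0,0,0],[0,0,0],6]])

```text
clock: 5.35
position: [0.4299, 0.468, 0.1705]
tool_rot: [-3.141, 0.0, 1.571]
force: [-0.6, -0.3, -0.1]
grip_width: 0.0601
finger_force: 0.0
```

>>> arm_command(deltas=[[[0,0,0.15],[0,0,0],6],[[0,0,0.15],[0,0,0],6],[[0,0,0],[0,0,0],6]])

```text
clock: 5.65
position: [0.4301, 0.468, 0.1684]
tool_rot: [3.141, -0.0, 1.571]
force: [-3.1, -3.8, 14.3]
grip_width: 0.06
finger_force: 7.1
```

>>> arm_command(deltas=[[[0,0,-0.4],[0,0,0],6],[[-0.9,0,0],[0,0,0],6],[[-0.9,0,0],[0,0,0],6],[[-0.5,0,0],[0,0,0],6],[[-1,0.25,0],[0,0,0],6],[[-1.2,0.3,0],[0,0,0],6],[[-1.2,0.3,0],[0,0,0],6],[[-1.2,0.3,0],[0,0,0],6],[[-1.2,0.3,0],[0,0,0],6],[[-1.2,0.3,0],[0,0,0],6],[[-1.2,0.3,0],[0,0,0],6],[[-1.2,0.3,0],[0,0,0],6],[[-1.2,0.3,0],[0,0,0],6],[[-1.2,0.3,0],[0,0,0],6],[[-1.2,0.3,0],[0,0,0],6],[[-1.2,0.3,0],[0,0,0],6],[[-1.2,0.3,0],[0,0,0],6],[[-1.0,0.15,0],[0,0,0],6],[[0,0,0],[0,0,0],6]])

```text
clock: 7.55
position: [0.4704, 0.2793, 0.1717]
tool_rot: [-3.141, 0.001, 1.569]
force: [-0.3, 0.1, -1.4]
grip_width: 0.0601
finger_force: 0.0
```

Run:
```python
from fit import *
for n in("scene","side","wrist"):
    s=bot.observe(); p=bot.grab_frame(n); save(p,n+"3.png")
    for k in("reader","reader_head","ring_seat"):
        for d in bot.mark_of(k,p)[:1]: print(n,k,round(d["p"],2),np.round(d["at"]),np.round(ray(p,d["at"],Z[k],s),4))
```

```text
scene reader 0.91 [216. 188.] [0.4694 0.2087 0.    ]
scene ring_seat 0.76 [225. 183.] [0.4825 0.1634 0.044 ]
side reader 0.89 [280. 278.] [0.4611 0.2115 0.    ]
side ring_seat 0.61 [282. 253.] [0.4668 0.1605 0.044 ]
wrist reader 0.69 [280. 366.] [0.4679 0.2149 0.    ]
```

View pics/wrist3.png

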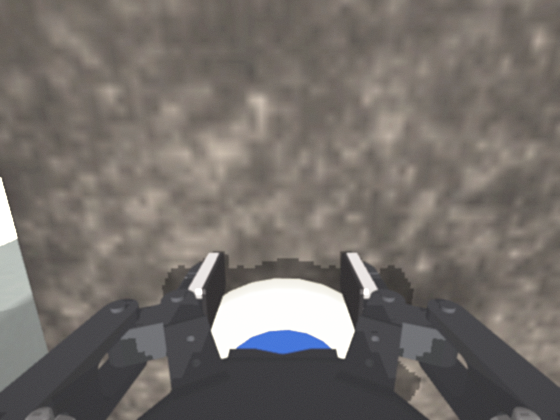

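The reader is nested between the fingers, with its white rim centred at wrist (284,280), and sits near (0.469,0.214). Continue straight home.

>>> arm_command(deltas=[[[-1,0,0],[0,0,0],6],[[-1,0,0],[0,0,0],6],[[-1,0,0],[0,0,0],6],[[-0.8,0,0],[0,0,0],6],[[-0.5,0,0],[0,0,0],6],[[-0.4,0,0],[0,0,0],6],[[-0.2,0,0],[0,0,0],6],[[-0.2,0,0],[0,0,0],6],[[0,0,0],[0,0,0],6]])

```text
clock: 9.05
position: [0.47, 0.2299, 0.1717]
tool_rot: [3.142, 0.0, 1.571]
force: [1.2, -0.2, -0.5]
grip_width: 0.0601
finger_force: 0.3
```

>>> arm_command(deltas=[[[-0.2,0,0],[0,0,0],6],[[-0.2,0,0],[0,0,0],6],[[-0.2,0,0],[0,0,0],6],[[0,0,0],[0,0,0],6]])

```text
clock: 9.45
position: [0.47, 0.2237, 0.1717]
tool_rot: [-3.141, 0.0, 1.57]
force: [-0.5, 0.4, 0.1]
grip_width: 0.0598
finger_force: 0.4
```

>>> arm_command(deltas=[[[-0.15,0,0],[0,0,0],6],[[-0.15,0,0],[0,0,0],6],[[0,0,0],[0,0,0],6]])

```text
clock: 9.75
position: [0.47, 0.2208, 0.1717]
tool_rot: [-3.142, 0.0, 1.571]
force: [0.1, 1.1, 0.4]
grip_width: 0.0599
finger_force: 0.5
```

Run:
```python
from fit import *
for n in("scene","side"):
    p=bot.grab_frame(n); save(p,n+"4.png")
    for k in("reader","reader_head","ring_seat"):
        for d in bot.mark_of(k,p)[:1]: print(n,k,round(d["p"],2),np.round(d["at"]),np.round(ray(p,d["at"],Z[k]),4))
```

```text
scene reader 0.92 [223. 196.] [0.4662 0.161  0.    ]
scene reader_head 0.78 [224. 188.] [0.4771 0.1666 0.024 ]
scene ring_seat 0.78 [224. 183.] [0.4804 0.1684 0.044 ]
side reader 0.95 [283. 267.] [0.4661 0.1616 0.    ]
side reader_head 0.91 [281. 259.] [0.4701 0.1617 0.024 ]
side ring_seat 0.52 [284. 254.] [0.4627 0.165  0.044 ]
```

>>> arm_command(deltas=[[[-0.1,0,0],[0,0,0],6],[[-0.1,0,0],[0,0,0],6],[[0,0,0],[0,0,0],6]])

```text
clock: 10.45
position: [0.4699, 0.2193, 0.1717]
tool_rot: [3.142, -0.001, 1.571]
force: [-1.3, 3.3, -0.0]
grip_width: 0.0601
finger_force: 2.1
```

>>> arm_command(deltas=[[[-0.1,0,0],[0,0,0],6],[[-0.1,0,0],[0,0,0],6],[[0,0,0],[0,0,0],6]])

```text
clock: 10.75
position: [0.4696, 0.2183, 0.1718]
tool_rot: [3.142, -0.002, 1.572]
force: [-3.7, 11.1, -0.3]
grip_width: 0.06
finger_force: 5.2
```

Firm contact on the bumpers, 11 N. Back off, rise and look.

>>> arm_command(deltas=[[[0.3,0,0],[0,0,0],6],[[0.8,0,0],[0,0,0],6],[[2,0,0],[0,0,0],6],[[4,0,0],[0,0,0],6],[[2,0,-3],[0,0,0],6],[[0,0,-4.5],[0,0,0],6],[[0,0,-4.5],[0,0,0],6],[[0,0,-4.5],[0,0,0],6],[[0,0,-4.5],[0,0,0],6],[[0,0,0],[0,0,0],6],[[0,0,0],[0,0,0],6]])

```text
clock: 11.85
position: [0.47, 0.3081, 0.3826]
tool_rot: [3.14, -0.001, 1.57]
force: [-0.1, 0.1, -1.1]
grip_width: 0.06
finger_force: 0.0
```

Run:
```python
from fit import *
from look import look
s,p=look("w5.png")
f=p["frame"].astype(int); r,b=f[...,0],f[...,2]
a=p["frame"][220:400,200:400,::-1]; cv2.imwrite("pics/w5c.png",cv2.resize(a,None,fx=3.3,fy=3.3,interpolation=cv2.INTER_CUBIC))
for z,c in((.024,'spot'),(.044,'hole')): print(c,proj(p,[.470,.159,z],s))
p=bot.grab_frame("scene"); save(p,"s5.png")
for k in("reader","reader_head","ring_seat"):
    for d in bot.mark_of(k,p)[:1]: print(k,round(d["p"],2),np.round(d["at"]),np.round(ray(p,d["at"],Z[k]),4))
```

```text
11.85 [0.47   0.3081 0.3826] [ 3.14e+00 -1.00e-03  1.57e+00] [-0.1  0.1 -1.1] 0.05999977761112698
reader 0.57 [280.9 293.1] [0.4677 0.1593]
reader_head 0.64 [284.1 302.5] [0.4719 0.1606]
spot [282.64923449 303.6041863 ]
hole [282.67732967 313.197878  ]
reader 0.59 [224. 196.] [0.4685 0.1603 0.    ]
ring_seat 0.67 [223. 185.] [0.4716 0.1608 0.044 ]
```

View pics/w5c.png

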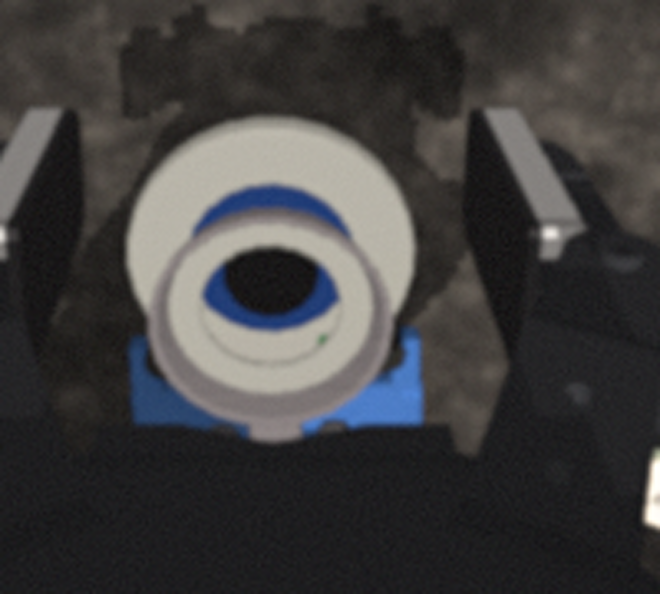

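The reader is home. Its rim and the collar share a centre column at about 282, and the hole at (282,313) matches (0.470,0.159). Now to the flask.

>>> arm_command(deltas=[[[-4.3,0,0],[0,0,0],8.5],[[-4.3,0,0],[0,0,0],8.5],[[-4.3,0,0],[0,0,0],8.5],[[-4.3,0,0],[0,0,0],8.5],[[-4.3,0,0],[0,0,0],8.5],[[-4.3,0,0],[0,0,0],8.5],[[-4.3,0,0],[0,0,0],8.5],[[-4.3,0,0],[0,0,0],8.5],[[-4.3,0,0],[0,0,0],8.5],[[-4.1,0,0],[0,0,0],8.5],[[0,0,0],[0,0,0],8.5],[[0,0,0],[0,0,0],8.5]])

```text
clock: 13.5
position: [0.4698, -0.1207, 0.3815]
tool_rot: [-3.141, -0.0, 1.569]
force: [-0.0, 1.1, -0.5]
grip_width: 0.0852
finger_force: 0.0
```

```bash
python3 look.py w6.png flask flask_center
```

```text
13.5 [ 0.4698 -0.1207  0.3815] [-3.141 -0.     1.569] [-0.   1.1 -0.5] 0.08517021856943555
flask 0.93 [281.  285.8] [ 0.4667 -0.258 ]
flask 0.8 [443.2 362.2] [ 0.7048 -0.3853]
flask_center 0.87 [283.8 307. ] [ 0.4703 -0.2607]
```

View pics/w6.png

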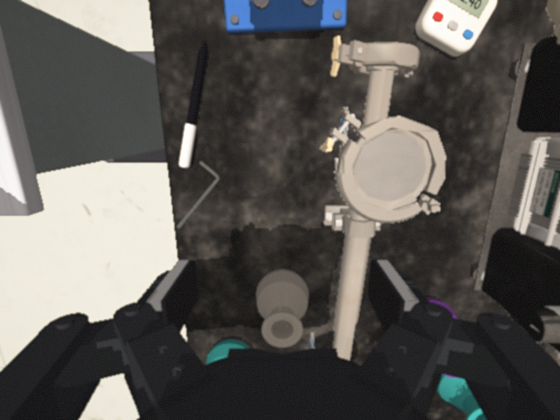

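The flask's flange is at (283,328) and its belly at (282,297). The pipe runs to the right at columns 335–372, with a small fitting at (313,335). I'll check clearances.

Run:
```python
from fit import *
s=bot.observe(); p=bot.grab_frame("wrist"); f=p["frame"]
for n,u,z in[("flange",(283,328),.087),("belly",(282,297),.021),("pipeL",(338,330),.05),("pipeL hi",(338,330),.09),("fitting",(313,335),.05),("fit2",(326,216),.05),("turq",(229,345),.088)]: print(n,np.round(ray(p,u,z,s)[:2],4))
q=bot.grab_frame("scene")
for n,u in[("pipe near flask",(321,239)),("valve",(343,240)),("fitA",(335,252))]: 
    for z in(.03,.08):print(n,z,np.round(ray(q,u,z)[:2],4))
a=np.hstack([cv2.resize(f[240:360,230:360,::-1],(400,370)),cv2.resize(q["frame"][210:320,280:400,::-1],(400,370))])
cv2.imwrite("pics/c6.png",a)
```

```text
flange [ 0.4701 -0.2551]
belly [ 0.4689 -0.26  ]
pipeL [ 0.5371 -0.287 ]
pipeL hi [ 0.5281 -0.2551]
fitting [ 0.5069 -0.2943]
fit2 [ 0.5163 -0.1417]
turq [ 0.4117 -0.2761]
pipe near flask 0.03 [ 0.5661 -0.2058]
pipe near flask 0.08 [ 0.5352 -0.2357]
valve 0.03 [ 0.6124 -0.2503]
valve 0.08 [ 0.5793 -0.2781]
fitA 0.03 [ 0.5631 -0.2675]
fitA 0.08 [ 0.5324 -0.2945]
```

View pics/c6.png

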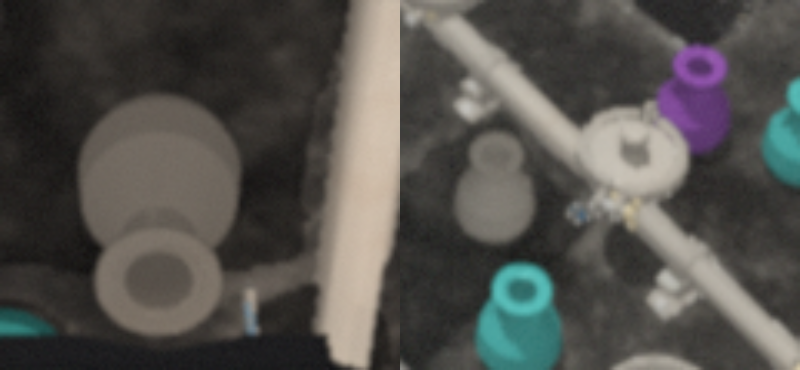

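The crop confirms the plain grey steel flask at about (0.470,-0.257). The pipe and fitting on its +x side are close, so I'll turn the gripper 90° for the grasp.

>>> arm_command(deltas=[[[-4.5,0,0],[0,0,0],8.5],[[-4.5,0,0],[0,0,0],8.5],[[-4.6,0,0],[0,0,0],8.5],[[0,0,0.6],[0,0,0.131],8.5],[[0,0,0.6],[0,0,0.131],8.5],[[0,0,0.6],[0,0,0.131],8.5],[[0,0,0.6],[0,0,0.131],8.5],[[0,0,0.6],[0,0,0.131],8.5],[[0,0,0.6],[0,0,0.131],8.5],[[0,0,0.6],[0,0,0.131],8.5],[[0,0,0.6],[0,0,0.131],8.5],[[0,0,0.6],[0,0,0.131],8.5],[[0,0,0.6],[0,0,0.131],8.5],[[0,0,0.6],[0,0,0.131],8.5],[[0,0,0.6],[0,0,0.13],8.5],[[0,0,0],[0,0,0],8.5],[[0,0,0],[0,0,0],8.5]])

```text
clock: 15.45
position: [0.4703, -0.2555, 0.3098]
tool_rot: [-3.142, 0.0, 0.005]
force: [-0.2, 0.5, 0.2]
grip_width: 0.0847
finger_force: 0.0
```

Run:
```python
from fit import *
s=bot.observe();print(s["position"],s["tool_rot"],s["qpos"])
for n in("scene","side"):
    p=bot.grab_frame(n)
    for k in("flask_center","flask"):
        for d in bot.mark_of(k,p)[:4]: print(n,k,round(d["p"],2),np.round(d["at"]),np.round(ray(p,d["at"],Z[k])[:2],4))
```

```text
[ 0.47028963 -0.25547806  0.30976487] [-3.14156571e+00  2.46709289e-04  4.76890915e-03] [ 0.12472399  0.53791425  0.35975489  1.9370147  -0.27859693  0.71494968
 -0.91610727]
scene flask_center 0.95 [312. 266.] [ 0.4714 -0.2716]
scene flask_center 0.83 [367. 240.] [ 0.6548 -0.3022]
scene flask_center 0.63 [398. 248.] [ 0.7013 -0.3809]
scene flask_center 0.59 [315. 305.] [ 0.3946 -0.3671]
scene flask 0.93 [398. 257.] [ 0.7074 -0.3814]
scene flask 0.78 [312. 275.] [ 0.4736 -0.2675]
scene flask 0.75 [314. 315.] [ 0.3911 -0.3677]
scene flask 0.74 [366. 249.] [ 0.6591 -0.3024]
side flask_center 0.82 [332. 179.] [ 0.4052 -0.3878]
side flask_center 0.77 [308. 193.] [ 0.4704 -0.2321]
side flask_center 0.66 [263. 178.] [ 0.6694 -0.3437]
side flask_center 0.55 [255. 170.] [ 0.7257 -0.4188]
side flask 0.7 [332. 188.] [ 0.4061 -0.4037]
side flask 0.62 [257. 184.] [ 0.7025 -0.376 ]
side flask 0.57 [305. 201.] [ 0.4847 -0.2574]
side flask 0.48 [264. 193.] [ 0.6541 -0.2979]
```

>>> arm_command(deltas=[[[0,0.3,1.5],[0,0,0],8.5],[[0,0,2],[0,0,0],8.5],[[0,0,2],[0,0,0],8.5],[[0,0,2],[0,0,0],8.5],[[0,0,1.2],[0,0,0],8.5],[[0,0,0],[0,0,0],8.5],[[0,0,0],[0,0,0],6.5],[[0,0,0],[0,0,0],5.5],[[0,0,0],[0,0,0],4.8],[[0,0,0],[0,0,0],4.2],[[0,0,0],[0,0,0],3.8],[[0,0,0],[0,0,0],3.5],[[0,0,0],[0,0,0],3.5],[[0,0,0],[0,0,0],3.5],[[0,0,0],[0,0,0],3.5]], newtons=50)

```text
clock: 17.25
position: [0.4703, -0.2591, 0.2238]
tool_rot: [3.141, -0.002, -0.0]
force: [-2.2, 1.5, 13.7]
grip_width: 0.0433
finger_force: 46.8
```

>>> arm_command(deltas=[[[0,0,-1],[0,0,0],3.5],[[0,0,-3],[0,0,0],3.5],[[0,0,-4],[0,0,0],3.5],[[0,0,-4],[0,0,0],3.5],[[0,0,-3],[0,0,0],3.5],[[0,0,-0.5],[0,0,-0.131],3.5],[[0,0,0],[0,0,-0.131],3.5],[[0,0,0],[0,0,-0.131],3.5],[[0,0,0],[0,0,-0.131],3.5],[[0,0,0],[0,0,-0.131],3.5],[[0,0,0],[0,0,-0.131],3.5],[[0,0,0],[0,0,-0.131],3.5],[[0,0,0],[0,0,-0.131],3.5],[[0,0,0],[0,0,-0.131],3.5],[[0,0,0],[0,0,-0.131],3.5],[[0,0,0],[0,0,-0.131],3.5],[[0,0,0],[0,0,-0.13],3.5],[[0,0,0],[0,0,0],3.5]])

```text
clock: 19.05
position: [0.4697, -0.2592, 0.3783]
tool_rot: [3.141, 0.0, 1.573]
force: [0.6, 0.3, -1.1]
grip_width: 0.0434
finger_force: 46.1
```

Run:
```python
from fit import *
s=bot.observe();print(s["position"],s["tool_rot"],s["force"],s["grip_width"])
p=bot.grab_frame("wrist");save(p,"w7.png")
q=bot.grab_frame("side");save(q,"sd7.png")
w=p["frame"][220:,150:420,::-1]
print(proj(p,np.array(s["position"])+[0,0,-.2238],s),proj(q,np.array(s["position"])+[0,0,-.2238]),proj(q,np.array(s["position"])+[0,0,-.1378]))
c=q["frame"][110:220,230:390,::-1]
cv2.imwrite("pics/c7.png",np.hstack([cv2.resize(w,(400,296)),cv2.resize(c,(400,296),interpolation=cv2.INTER_CUBIC)]))
```

```text
[ 0.46968716 -0.25916542  0.37829775] [3.14140239e+00 3.66567918e-04 1.57287195e+00] [ 0.59863134  0.26145144 -1.07903526] 0.04343600554823775
[283.23532685 230.93107135] [309.80359058 161.18273497] [310.25475526 136.88634447]
```

View pics/c7.png

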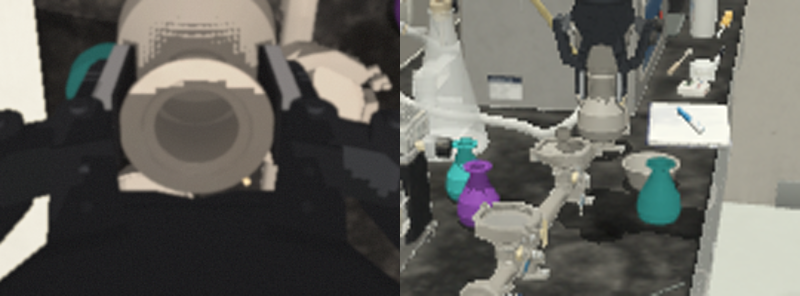

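The flask is upright in the grip with its flange centred at wrist (283,305). I'll measure its offset along the non-closing axis.

Run:
```python
from fit import *
s=bot.observe(); p=bot.grab_frame("wrist"); P=s["position"]
zt=P[2]-.2238+.088
for u in[(283,305),(283,260),(283,351),(231,305),(335.5,305)]: print(u,np.round(ray(p,u,zt,s)[:2]-P[:2],4))
g=cv2.cvtColor(p["frame"],cv2.COLOR_RGB2GRAY)
# predicted outline of the flange for zero offset
t=np.linspace(0,2*np.pi,4,endpoint=False)
for a in t: print(np.round(proj(p,[P[0]+.022*np.cos(a),P[1]+.022*np.sin(a),zt],s),1))
print(g[245:275,283].tolist(), g[330:360,283].tolist())
```

```text
(283, 305) [-0.0003  0.0001]
(283, 260) [-0.0002  0.0205]
(283, 351) [-0.0004 -0.023 ]
(231, 305) [-0.0218  0.0002]
(335.5, 305) [ 0.0214 -0.    ]
[336.9 304.9]
[283.5 256.5]
[230.6 305.4]
[283.9 349. ]
[135, 115, 111, 111, 109, 109, 109, 105, 100, 95, 96, 100, 108, 124, 157, 197, 213, 214, 214, 214, 213, 215, 214, 215, 214, 214, 216, 218, 207, 160] [117, 118, 120, 119, 118, 120, 118, 116, 113, 115, 115, 113, 115, 114, 116, 115, 114, 113, 114, 108, 85, 54, 33, 26, 28, 25, 30, 28, 27, 31]
```

>>> arm_command(deltas=[[[4.2,0,0],[0,0,0],3.5],[[4.2,0,0],[0,0,0],3.5],[[4.2,0,0],[0,0,0],3.5],[[4.2,0,0],[0,0,0],3.5],[[4.2,0,0],[0,0,0],3.5],[[4.2,0,0],[0,0,0],3.5],[[4.2,0,0],[0,0,0],3.5],[[4.2,0,0],[0,0,0],3.5],[[4.2,0,0],[0,0,0],3.5],[[4.2,0,0],[0,0,0],3.5],[[0,0,2],[0,0,0],3.5],[[0,0,3],[0,0,0],3.5],[[0,0,2.5],[0,0,0],3.5],[[0,0,0],[0,0,0],3.5],[[0,0,0],[0,0,0],3.5],[[0,0,0],[0,0,0],3.5]])

```text
clock: 20.8
position: [0.4704, 0.1611, 0.304]
tool_rot: [3.14, -0.001, 1.57]
force: [0.0, 0.2, -1.0]
grip_width: 0.0429
finger_force: 46.2
```

Run:
```python
from fit import *
s=bot.observe();P=s["position"];print(s["clock"],P,s["tool_rot"],s["force"],s["grip_width"])
out=[]
for n in("scene","side"):
    q=bot.grab_frame(n); c=(proj(q,[.47,.16,.08])).astype(int); x0,y0=c-[40,37]
    a=cv2.resize(q["frame"][y0:y0+74,x0:x0+80,::-1],None,fx=5,fy=5,interpolation=cv2.INTER_CUBIC)
    t=np.linspace(0,6.28,40)
    def dr(o,r,z,col): cv2.polylines(a,[((np.array([proj(q,[o[0]+r*np.cos(k),o[1]+r*np.sin(k),z]) for k in t])-[x0,y0]+.5)*5).astype(int).reshape(-1,1,2)],True,col,1)
    b=P[2]-.2238
    dr((.4697,.160),.0445,.054,(0,0,255)); dr((P[0],P[1]-.001),.034,b+.021,(0,255,0))
    dr((.4697,.160),.058,.012,(255,255,0))
    out.append(a)
cv2.imwrite("pics/c8.png",np.hstack(out))
```

```text
20.8 [0.47038072 0.16111529 0.30403068] [ 3.13996963e+00 -5.73739144e-04  1.56975789e+00] [ 0.00664639  0.18255315 -0.9671259 ] 0.04286152531412998
```

View pics/c8.png

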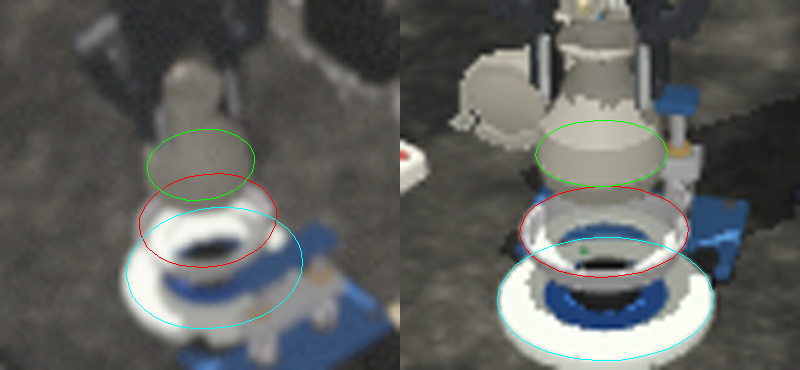

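The overlays agree: flask (green) over the ring (red) and reader (cyan, home). Lower into the ring.

>>> arm_command(deltas=[[[0,0,1],[0,0,0],3.5],[[0,0,1],[0,0,0],3.5],[[0,0,0.7],[0,0,0],3.5],[[0,0,0.5],[0,0,0],3.5],[[0,0,0.4],[0,0,0],3.5],[[0,0,0.3],[0,0,0],3.5],[[0,0,0.2],[0,0,0],3.5],[[0,0,0],[0,0,0],3.5],[[0,0,0],[0,0,0],3.5]])

```text
clock: 21.8
position: [0.47, 0.161, 0.2619]
tool_rot: [3.141, -0.0, 1.571]
force: [-0.9, -0.8, 2.9]
grip_width: 0.0428
finger_force: 47.3
```

>>> arm_command(deltas=[[[0,0,0.2],[0,0,0],3.5],[[0,0,0.2],[0,0,0],3.5],[[0,0,0.2],[0,0,0],3.5],[[0,0,0.2],[0,0,0],3.5],[[0,0,0.2],[0,0,0],3.5],[[0,0,0],[0,0,0],3.5]])

```text
clock: 22.4
position: [0.4701, 0.161, 0.2516]
tool_rot: [3.141, 0.0, 1.571]
force: [-0.7, -0.5, 7.2]
grip_width: 0.0435
finger_force: 48.5
```

>>> arm_command(deltas=[[[0,0,0.1],[0,0,0],3.5],[[0,0,0.1],[0,0,0],3.5],[[0,0,0.1],[0,0,0],3.5],[[0,0,0],[0,0,0],3.5]])

```text
clock: 22.8
position: [0.4701, 0.161, 0.2487]
tool_rot: [3.141, -0.0, 1.571]
force: [-2.4, -0.3, 8.9]
grip_width: 0.0431
finger_force: 48.9
```

>>> arm_command(deltas=[[[0,0,0.05],[0,0,0],3.5],[[0,0,0.05],[0,0,0],3.5],[[0,0,0],[0,0,0],3.5]])

```text
clock: 23.1
position: [0.4701, 0.161, 0.2479]
tool_rot: [3.141, -0.0, 1.571]
force: [-1.7, -2.4, 12.2]
grip_width: 0.0428
finger_force: 49.8
```

>>> arm_command(deltas=[[[0,0,0.05],[0,0,0],3.5],[[0,0,0.05],[0,0,0],3.5],[[0,0,0],[0,0,0],3.5],[[0,0,0],[0,0,0],3.5]])

```text
clock: 23.5
position: [0.4701, 0.161, 0.2477]
tool_rot: [3.141, -0.0, 1.571]
force: [-7.8, -3.0, 31.8]
grip_width: 0.0426
finger_force: 56.0
```

Now on the head with about 23 N; I'll ease off slightly for margin.

>>> arm_command(deltas=[[[0,0,-0.04],[0,0,0],3.5],[[0,0,0],[0,0,0],3.5],[[0,0,0],[0,0,0],3.5],[[0,0,0],[0,0,0],3.5]])

```text
clock: 23.9
position: [0.4701, 0.161, 0.2477]
tool_rot: [3.141, -0.0, 1.571]
force: [-5.1, -2.8, 23.3]
grip_width: 0.0429
finger_force: 53.7
```

Run:
```python
from fit import *
for n in("scene","side"):
    q=bot.grab_frame(n)
    for k in("reader","ring_seat","flask"):
        for d in bot.mark_of(k,q)[:5]:
            X=ray(q,d["at"],Z[k] if k=="reader" else .027)
            if abs(X[1]-.16)<.08: print(n,k,round(d["p"],2),np.round(d["at"]),np.round(X,4))
s=bot.observe();print(s["clock"],s["position"],s["force"],s["finger_force"])
```

```text
scene reader 0.83 [224. 195.] [0.4696 0.1607 0.    ]
scene ring_seat 0.65 [225. 188.] [0.4785 0.1611 0.027 ]
scene flask 0.6 [227. 192.] [0.4738 0.1414 0.027 ]
side reader 0.63 [282. 264.] [0.4722 0.1514 0.    ]
side ring_seat 0.67 [282. 256.] [0.4692 0.1503 0.027 ]
side flask 0.83 [276. 260.] [0.4806 0.1744 0.027 ]
24.3 [0.47011031 0.16097655 0.24775724] [-6.05340516 -2.31238033 23.42398232] 53.673549890286836
```

The force is steady at 23 N total, so about 14 N on the head. The ring is down about 15 mm and the reader is in place, so I'm handing in.

```bash
python3 -c "
from workcell import bot
print(bot.job_done())"
```

```text
the job is handed in; nothing more can be done
None
```

The job is handed in, but no verdict came back: the reader is home against both bumpers, and the gripper is holding the steel flask upright in the ring, pressed on the reader's head with roughly 14 N (estimated from 23 N at the wrist).

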